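# Open the back of a shadow-box frame

## Robot

A 6-joint arm with a two-finger parallel gripper is mounted at the origin on a cart in front of the work surface, level with it; the furniture and walls round the work are solid. World frame = base frame: x ahead of the robot, y to its left, z up, the work surface at z = 0. Lengths are in m, angles in rad, forces in N, time in s.
With the tool pointing down it reaches from about 0.25 to 0.725 m from the base axis. Payload 4 kg.
Tool frame: the origin (TCP) lies at the very end of the fingers, on their centre line; the grasp point (between the pads) lies 19 mm behind it; z points along the fingers, y is the line along which they close (so a half turn about z gives the same grasp; the last joint's range is limited). The gripper opens to 85 mm and grips with 20 to 120 N. Pads are 22 mm wide; open, the fingers measure 114 mm over their backs; the gripper's body (76 mm by 85 mm) begins 54 mm behind the grasp point. The pads swing forward as they close: fully open they stand 13 mm farther back than shut.
Start: joints at [-1.251, 0.241, 0.005, 1.335, 0, 1.571], TCP at [0.157, -0.475, 0.195] pointing down, gripper open.
Joint ranges: [-2.72, 2.72], [-1.05, 1.87], [-1.09, 1.28], [-1.99, 2.15], [-1.42, 1.44], [-3.14, 3.14]. Speed limits (rad/s): [2.79, 2.79, 3.14, 3.14, 3.14, 3.14].

## Interface

Orientations are given as a unit quaternion [x, y, z, w].
In Python, from workcell import telemetry, vision, workorder gives the robot as it stands.
- The arm moves only by the shell command python3 -m inch 'ROWS'. ROWS is JSON, a list of rows, each a list of 3 entries, a list of its own where there are three numbers: the turn, a rotation vector about the tool's x, y, z scaled (see below), then the shift along the tool's x, y, z scaled (see below), then the closure, from -1 (fully open) to 1 (shut). A call has 1 to 10 rows; each row shifts and turns the commanded pose from where the row before left it, along the tool's axes as they then stand; what a row does not reach is not made up. The controller multiplies each number of a shift by 0.3 m and each number of a turn by 360 degrees. A row lasts 1/12 s, in which the tool goes at most 41.7 mm and 7.16 degrees, less where a joint would pass 70% of its speed; a pose out of reach is approached as far as the arm can. A call with a number of a shift or a turn outside -1 to 1 is refused whole. A call with a gripper value outside its range is refused whole. The fingers move at their own pace and stop on an object; the grip force is fixed at half the most. Time passes only in rows, so rows that do not move let the fingers close. It gives the time, the measured TCP pose, the force, the opening and the grip force at its end, in the units of the state.
- telemetry.get_obs(): the state, without advancing time (a new reading comes with each control period).
- vision.camera(name): name is "side" or "top" or "wrist"; returns a dict with "img" (480x640x3 uint8, red, green, blue), "fov_y" (degrees; the focal length in pixels is half the picture's height over the tangent of half this angle, whatever the lens; pixels are square), "cx", "cy" (the principal point, pixels), "pose" (4x4, takes a point from camera to world coordinates). Camera axes: x right, y up, looking along -z (the intrinsics and any distortion apply to the point x, -y, -z); pixel columns grow to the right and rows downward; lengths in m; the calibration is good to about 2 mm. A picture is of the moment at which its call begins. There is no depth.
- workorder.job_done(): hands the job in; it is judged then, once.
The state is a dict: "clock": time; "joint_pos": joint angles; "joint_vel": joint speeds; "tau": joint torques, N m; "eef_pos": TCP position; "tool_rot": TCP orientation; "ft_force": force on the tool from outside, world axes, zero at the start; "ft_torque": the same for the moment, N m; "grip_width": finger opening in m; "grasp_force": force on a finger pad.
Only numpy, scipy, OpenCV 4.12 (cv2) and the standard library are available. Lean on these libraries where they do the work, as an engineer would, in place of code of your own. Each camera call takes 0.05 s, during which the arm holds its last target. There are 200 camera calls.

## Task

The picture frame lying face down is to be opened so that earrings can be mounted in it. Lift the steel bench block, left as a weight on the freshly glued batten, off the back and set it on the desk, and turn both steel turn buttons right aside until they lie clear of the backboard while it is still in place; then lift the backboard out, with the batten as its grip, and lay it flat on the desk, batten up. Put the block and the board down without dropping them, and leave the other things on the desk where they are.

Things in the scene. Friction and masses are not known exactly. Their poses are not given: they have to be found in the camera images.
- frame: Wooden picture frame lying face down, fixed. 222 (x) x 182 (y) mm, 40 mm high, with a lip 5 mm wider at the desk. Origin: centre of its underside, on the desk. Rails 24 mm wide on top; inside, the backboard lies on a ledge in a recess 6 mm deep, 174 x 134 mm, its upper face level with the rails. x axis 0.2 to 0.8 rad left of straight ahead.
- backboard: Plywood board, 170 (x) x 130 (y) x 6 mm, 0.11 to 0.22 kg, lying loose in the frame's recess with 2 mm play all round, kept in by the buttons. Origin: centre of its underside; axes as the frame's at the start, z up. On top a batten of pale wood, 90 (x) x 20 (y) x 14 mm, is glued centrally along x: the place to grip it.
- batten (a point): Centre of the top of the batten, 20 mm above the underside of the backboard. The desk right of the frame is clear for laying things down: the board fits with this point at x 0.68, y -0.13, its x axis 0.5 rad left of straight ahead (the desk's own direction).
- bench_block: Square steel block with a rubber base, 60 x 60 x 15 mm, about 0.34 kg, lying flat across the batten as a weight (the batten's ends show). Origin: centre of its underside; sides along its x and y, turned up to 0.35 rad from the frame's. Fits on the clear desk with its centre at x 0.54, y -0.14, turned 0.5 rad.
- button_left_pivot (a point): Top of the pivot screw of the left turn button, in the middle of the frame's left long rail (frame x 0, y +79 mm), 50.5 mm above the desk. Each button is a steel bar with round ends, 12 mm wide, 9 mm high, underside 1.5 mm above the rail; it reaches 30 mm from the pivot one way, 6 mm the other.
- button_right_pivot (a point): The same for the right turn button (frame x 0, y -79 mm).
- button_left (a joint): Angle of the left turn button, counter-clockwise positive from above: 0 = pointing square inward over the backboard (frame -y), +-1.57 = lying along its rail, clear of the board (overlap ends at about 1.25). Turns freely either way (limits +-2.8), light friction 0.015 N m, stays where left. Starts in -0.5 to 0.5.
- button_right (a joint): The same for the right turn button: 0 = pointing square inward (frame +y), counter-clockwise positive.
- tweezers: Bystander: tweezers, 118 mm long.
- spool_a: Bystander: white thread spool, 26 mm across, 35 mm high.
- spool_b: Bystander: black thread spool, 30 mm across, 32 mm high.
- pot_a: Bystander: clear pot of beads with a white lid, 36 mm across, 33 mm high.
- pot_b: Bystander: clear pot of beads with a black lid, 36 mm across, 33 mm high.
- card_a: Bystander: card with earrings, 66 x 50 mm, near the desk's front edge. (A chair stands before the desk to the robot's right: the top of its back reaches z 0.27, between about x 0.15, y -0.2 and x 0.42, y -0.65; pass over it.)

How it is judged:
By the outcome, as a careful person would: the job done as asked, in the order asked, and still so for the second after the job is handed in, with the robot touching nothing.
It also fails if it takes over 72 s, if anything falls off the work surface, if the arm or the gripper's body presses on something with over 40 N, if the wrist force passes 120 N, or if a joint passes its speed limit or range.

## Working session

There is one attempt and no reset: what is moved stays moved. The work goes in short steps, Python scripts to look and compute and a shell command to move; the robot and the scene stay as the last step left them, time stands still between calls to the robot, and variables do not carry over. Pictures are saved under pics/ and viewed, at most 11 in all, crops included, and the job is handed in when it is done.

```bash
mkdir -p pics; ls
python3 - <<'E'
from workcell import telemetry, vision
import cv2, numpy as np
o=telemetry.get_obs(); print(o)
for n in ("top","side"):
    c=vision.camera(n); cv2.imwrite(f"pics/{n}0.png",c["img"][:,:,::-1]); print(n,{k:v for k,v in c.items() if k!="img"})
E
```

```text
pics
{'clock': 0.0, 'joint_pos': array([-1.25098248e+00,  2.41451764e-01,  3.69889337e-03,  1.33522830e+00,
        1.41736488e-05,  1.57080421e+00]), 'joint_vel': array([ 0.00043832, -0.00169011,  0.00019301, -0.00017849,  0.00036098,
       -0.0012652 ]), 'tau': array([ 2.08906953e-03, -3.72318900e+01,  2.52407509e+01,  1.72533671e-02,
       -1.44555804e-05,  9.09038818e-06]), 'eef_pos': array([ 0.15696831, -0.47394739,  0.19438404]), 'tool_rot': array([ 9.87242147e-01,  1.59222327e-01, -1.66950446e-04, -1.07961438e-03]), 'ft_force': array([-0.30218766,  0.00232721,  0.86912544]), 'ft_torque': array([ 0.01568359, -0.00839046, -0.02194308]), 'grasp_force': 0.0, 'grip_width': 0.08554942750612665}
top {'fov_y': 52.035411119285385, 'cx': 321.0882715385514, 'cy': 240.10408130950506, 'pose': array([[-0.01358951,  0.98379597, -0.17877586,  0.47478626],
       [-0.99989911, -0.01410967, -0.00163836, -0.06669358],
       [-0.00413428,  0.17873556,  0.98388846,  0.93719976],
       [ 0.        ,  0.        ,  0.        ,  1.        ]])}
side {'fov_y': 44.38187070899579, 'cx': 322.0342252304197, 'cy': 239.90745883468344, 'pose': array([[ 0.99914196, -0.00568178, -0.04102503,  0.61292794],
       [-0.03387014,  0.45798047, -0.88831678, -0.97846533],
       [ 0.02383589,  0.8889441 ,  0.45739506,  0.56618857],
       [ 0.        ,  0.        ,  0.        ,  1.        ]])}
```

View pics/top0.png

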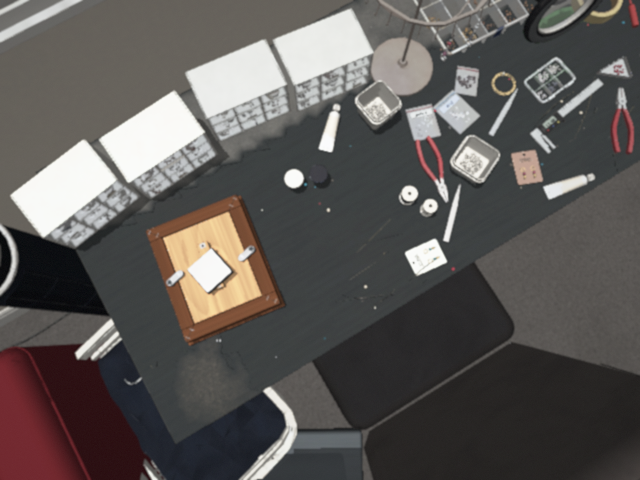

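View pics/side0.png

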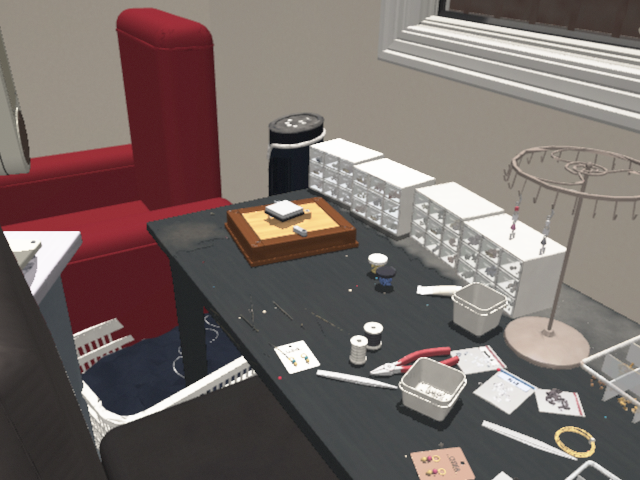

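Top view: the frame is centred near (215,270), with the block at (210,270), left button at (175,279), right button at (247,254) and pots at (294,179) and (318,176). The desk to the right is clear. Next I'll measure from a crop.

```bash
cat > h.py <<'E'
from workcell import telemetry, vision
import cv2, numpy as np
from scipy.spatial.transform import Rotation as R
def ray(c,uv,z):
    f=240/np.tan(np.radians(c["fov_y"]/2)); uv=np.atleast_2d(uv).astype(float)
    d=np.c_[(uv[:,0]-c["cx"])/f,-(uv[:,1]-c["cy"])/f,-np.ones(len(uv))]@c["pose"][:3,:3].T
    p=c["pose"][:3,3]; return p+d*((z-p[2])/d[:,2])[:,None]
def proj(c,P):
    f=240/np.tan(np.radians(c["fov_y"]/2)); q=(np.atleast_2d(P)-c["pose"][:3,3])@c["pose"][:3,:3]
    return np.c_[c["cx"]+f*q[:,0]/-q[:,2], c["cy"]+f*q[:,1]/q[:,2]]
def cam(n):
    c=vision.camera(n); c["bgr"]=np.ascontiguousarray(c["img"][:,:,::-1]); return c
def rect(c,mask,z):
    n,l,s,_=cv2.connectedComponentsWithStats(mask.astype(np.uint8)*255)
    i=1+np.argmax(s[1:,4]); k=max(cv2.findContours((l==i).astype(np.uint8),0,1)[0],key=cv2.contourArea)
    P=ray(c,k[:,0],z)[:,:2]; return cv2.minAreaRect((P*1000).astype(np.float32)),s[i]
E
python3 - <<'E'
from h import *
c=cam("top"); b=c["bgr"]; hsv=cv2.cvtColor(b,cv2.COLOR_BGR2HSV)
cv2.imwrite("pics/crop.png",cv2.resize(b[180:360,130:350],None,fx=3.6,fy=3.3 if 0 else 3.3,interpolation=cv2.INTER_CUBIC)[:600,:800])
H,S,V=cv2.split(hsv); sub=np.zeros(H.shape,bool); sub[185:355,135:300]=1
wood=sub&(H<25)&(S>70)
m=cv2.morphologyEx(wood.astype(np.uint8),cv2.MORPH_CLOSE,np.ones((25,25)))
print("frame@0.02",rect(c,m>0,0.02))
bl=sub&(S<30)&(V>170); print("block@.075",rect(c,bl,0.075))
n,l,s,ce=cv2.connectedComponentsWithStats((sub&(S<60)&(V>120)).astype(np.uint8))
for i in range(1,n):
    if s[i,4]>25: print(s[i],ce[i],ray(c,ce[i],.05)[0])
E
```

```text
frame@0.02 (((592.6478271484375, 136.94667053222656), (235.9053955078125, 193.8185272216797), 21.954870223999023), array([  146,   195,   139,   151, 12798], dtype=int32))
block@.075 (((580.6557006835938, 133.16102600097656), (55.78342819213867, 56.569007873535156), 41.768585205078125), array([ 188,  248,   43,   44, 1007], dtype=int32))
[136 185  35  12 212] [152.29245283 188.48584906] [0.73874619 0.24946493 0.05      ]
[287 185  13   3  33] [293.3030303  185.84848485] [ 0.73995388 -0.01461229  0.05      ]
[199 242   7   7  34] [202.         245.23529412] [0.62956763 0.15310302 0.05      ]
[238 246  16  15 131] [245.51145038 253.30534351] [0.61347206 0.07312358 0.05      ]
[ 187  248   45   45 1069] [209.06548176 270.08138447] [0.58359842 0.13890226 0.05      ]
[166 270  18  17 145] [174.66896552 277.33103448] [0.57127031 0.20089946 0.05      ]
```

View pics/crop.png

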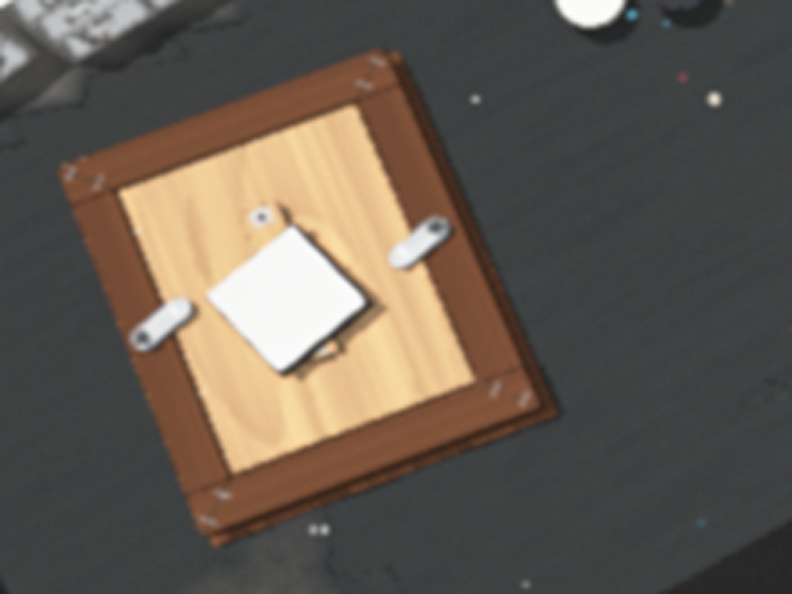

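```bash
python3 -m inch '[[[0,0,-0.0131],[0,0,-0.1],-1],[[0,0,-0.0131],[0,0,-0.1],-1],[[0,0,-0.0131],[0,0,-0.1],-1],[[0,0,-0.0131],[0,0,-0.1],-1],[[0,0,-0.0131],[0,0,-0.1],-1]]'
python3 -m inch '[[[0,0,0],[0.12,-0.0284,0],-1],[[0,0,0],[0.12,-0.0284,0],-1],[[0,0,0],[0.12,-0.0284,0],-1],[[0,0,0],[0.12,-0.0284,0],-1],[[0,0,0],[0.12,-0.0284,0],-1],[[0,0,0],[0.12,-0.0284,0],-1],[[0,0,0],[0.12,-0.0284,0],-1],[[0,0,0],[0.12,-0.0284,0],-1],[[0,0,0],[0.12,-0.0284,0],-1],[[0,0,0],[0.12,-0.0284,0],-1]]'
python3 -m inch '[[[0,0,0],[0.12,-0.0284,0],-1],[[0,0,0],[0.12,-0.0284,0],-1],[[0,0,0],[0.12,-0.0284,0],-1],[[0,0,0],[0.12,-0.0284,0],-1],[[0,0,0],[0.12,-0.0284,0],-1],[[0,0,0],[0.12,-0.0284,0],-1],[[0,0,0],[0.12,-0.0284,0],-1],[[0,0,0],[0.12,-0.0284,0],-1],[[0,0,0],[0.12,-0.0284,0],-1],[[0,0,0],[0.12,-0.0284,0],-1]]'
python3 - <<'E'
from h import *
o=telemetry.get_obs(); print(o["clock"],o["eef_pos"],o["joint_pos"],R.from_quat(o["tool_rot"]).as_matrix().round(3))
c=cam("wrist"); cv2.imwrite("pics/w1.png",c["bgr"]); print(c["pose"],c["fov_y"],c["cx"],c["cy"])
E
```

```text
clock: 0.57
eef_pos: [0.157, -0.4742, 0.3464]
tool_rot: [0.933, 0.359, 0.0, -0.0]
ft_force: [-0.2, -0.2, 0.4]
grip_width: 0.0855
grasp_force: 0.0
clock: 1.4
eef_pos: [0.3687, -0.1691, 0.3452]
tool_rot: [0.934, 0.358, -0.0, 0.0]
ft_force: [1.4, -0.2, 0.3]
grip_width: 0.0852
grasp_force: 0.0
clock: 2.23
eef_pos: [0.5798, 0.1348, 0.3449]
tool_rot: [0.934, 0.358, -0.0, -0.0]
ft_force: [1.7, 0.0, -0.1]
grip_width: 0.0852
grasp_force: 0.0
2.2333 [0.57980142 0.13475579 0.34487531] [ 2.28403321e-01  4.56989751e-01  7.01189493e-01  1.81559953e+00
 -7.09077570e-05  2.63831800e+00] [[ 0.744  0.668 -0.001]
 [ 0.668 -0.744 -0.   ]
 [-0.001 -0.    -1.   ]]
[[ 6.68178427e-01  7.05910914e-01  2.35005044e-01  6.38676057e-01]
 [-7.44000805e-01  6.34235974e-01  2.10255872e-01  1.88548036e-01]
 [-6.26738259e-04 -3.15332380e-01  9.48981084e-01  5.24137027e-01]
 [ 0.00000000e+00  0.00000000e+00  0.00000000e+00  1.00000000e+00]] 63.458390186731606 322.90910013031163 245.14423609296716
```

View pics/w1.png

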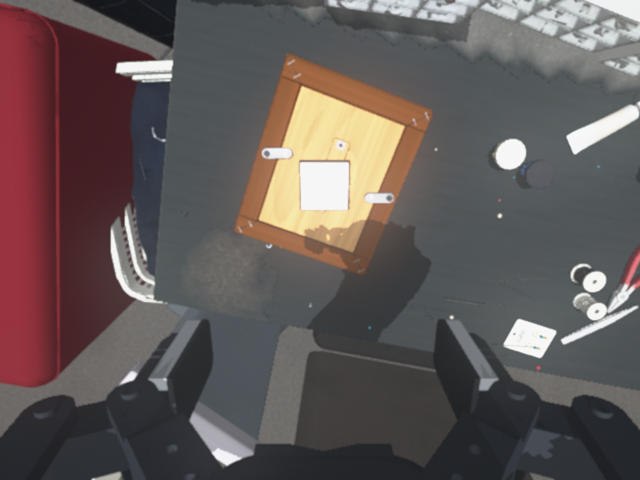

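Wrist view: block square at (325,186), aligned with the gripper. The left button's pivot is at (267,153) with its tip to the right, and the right button's pivot is at (390,198) with its tip to the left. The desk beyond is clear.

```bash
cat > m.py <<'E'
from h import *
c=cam("wrist"); b=c["bgr"]; H,S,V=cv2.split(cv2.cvtColor(b,cv2.COLOR_BGR2HSV))
sub=np.zeros(H.shape,bool); sub[50:280,230:440]=1
m=cv2.morphologyEx((sub&(H<28)&(S>60)&(V>100)).astype(np.uint8),cv2.MORPH_CLOSE,np.ones((5,5)))
print("board",rect(c,sub&(H>14)&(H<30)&(S>60)&(V>170),.04)[0])
w=sub&(S<45)&(V>150)
n,l,s,ce=cv2.connectedComponentsWithStats(w.astype(np.uint8))
for i in range(1,n):
    if s[i,4]>60:
        z=.069 if s[i,4]>1000 else .0505
        print(s[i],ce[i].round(1),rect(c,l==i,z)[0])
for px in ((267,153.5),(390,198)): print("piv",ray(c,px,.0505)[0])
E
python3 m.py
python3 - <<'E'
from h import *
c=cam("top"); print(ray(c,[(169.2,282.4),(251.4,249.1)],.0505))
b=c["bgr"];H,S,V=cv2.split(cv2.cvtColor(b,cv2.COLOR_BGR2HSV)); sub=np.zeros(H.shape,bool); sub[185:355,135:300]=1
print(rect(c,sub&(H>12)&(H<30)&(S>60)&(V>150),.04)[0])
E
```

```text
board ((592.2383422851562, 137.69735717773438), (170.77639770507812, 130.56332397460938), 21.98003387451172)
[339 146  11  10  80] [343.6 150.5] ((628.15966796875, 152.00009155273438), (9.75637149810791, 11.06506061553955), 16.5013427734375)
[265 153  30  11 294] [280. 158.] ((570.7530517578125, 202.3334197998047), (11.641746520996094, 34.60834884643555), 42.23341751098633)
[ 303  167   50   50 2396] [327.  190.9] ((581.2510986328125, 135.5404815673828), (57.940887451171875, 57.077301025390625), 42.041419982910156)
[368 199  29  10 256] [381.2 203.4] ((613.6162719726562, 73.48200225830078), (11.266010284423828, 34.635345458984375), 42.26893615722656)
piv [0.56483682 0.21665102 0.0505    ]
piv [0.62507184 0.07109761 0.0505    ]
[[0.56216533 0.21027795 0.0505    ]
 [0.62101794 0.06238309 0.0505    ]]
((592.4681396484375, 137.090576171875), (171.49984741210938, 131.22174072265625), 22.018552780151367)
```

```bash
cat > d.py <<'E'
import sys; from h import *
# usage: d.py x y z -> shift in tool axes, scaled
o=telemetry.get_obs(); M=R.from_quat(o["tool_rot"]).as_matrix(); t=np.array([float(a) for a in sys.argv[1:4]])
print("t",o["clock"].round(2) if hasattr(o["clock"],'round') else o["clock"],"pos",o["eef_pos"].round(4),"yaw",np.degrees(np.arctan2(M[1,0],M[0,0])).round(2),"F",o["ft_force"].round(1),"scaled",((t-o["eef_pos"])@M/.3).round(4),"w",round(o["grip_width"],4),o["grasp_force"])
E
python3 d.py .585 .1388 .1
```

```text
t 2.3833 pos [0.58   0.1353 0.3419] yaw 42.11 F [-0.4 -1.2 -0.1] scaled [0.0238 0.0046 0.8062] w 0.0854 0.0
```

```bash
python3 -m inch '[[[0,0,0],[0.012,0.0023,0.1],-0.6],[[0,0,0],[0.012,0.0023,0.1],-0.6],[[0,0,0],[0,0,0.1],-0.6],[[0,0,0],[0,0,0.1],-0.6],[[0,0,0],[0,0,0.1],-0.6],[[0,0,0],[0,0,0.1],-0.6],[[0,0,0],[0,0,0.1],-0.6],[[0,0,0],[0,0,0.08],-0.6],[[0,0,0],[0,0,0],-0.6],[[0,0,0],[0,0,0],-0.6]]'; python3 d.py .585 .1388 .042
```

```text
clock: 3.22
eef_pos: [0.5839, 0.1355, 0.1109]
tool_rot: [0.934, 0.357, -0.002, -0.0]
ft_force: [-0.5, 0.4, 0.2]
grip_width: 0.0685
grasp_force: 0.0
t 3.2167 pos [0.5839 0.1355 0.1109] yaw 41.83 F [-0.5  0.4  0.2] scaled [ 0.0107 -0.0056  0.2295] w 0.0685 0.0
```

```bash
python3 -m inch '[[[0,0,0],[0.006,-0.005,0.06],-0.6],[[0,0,0],[0,0,0.06],-0.6],[[0,0,0],[0,0,0.05],-0.6],[[0,0,0],[0,0,0.04],-0.6],[[0,0,0],[0,0,0.02],-0.6],[[0,0,0],[0,0,0],-0.6]]'; python3 d.py .585 .1388 .042
python3 -m inch '[[[0,0,0],[0,0,0],0],[[0,0,0],[0,0,0],0],[[0,0,0],[0,0,0],0],[[0,0,0],[0,0,0],0],[[0,0,0],[0,0,0],0],[[0,0,0],[0,0,0],0]]'; python3 d.py .585 .1388 .042
```

```text
clock: 3.72
eef_pos: [0.5863, 0.1388, 0.0432]
tool_rot: [0.934, 0.357, 0.0, 0.0]
ft_force: [-0.8, -0.4, 0.8]
grip_width: 0.0685
grasp_force: 0.0
t 3.7167 pos [0.5863 0.1388 0.0432] yaw 41.87 F [-0.8 -0.4  0.8] scaled [-0.0033 -0.0028  0.004 ] w 0.0685 0.0
clock: 4.22
eef_pos: [0.5861, 0.1392, 0.0427]
tool_rot: [0.934, 0.358, 0.0, 0.0]
ft_force: [0.1, -0.2, 0.0]
grip_width: 0.0427
grasp_force: 0.0
t 4.2167 pos [0.5861 0.1392 0.0427] yaw 41.91 F [ 0.1 -0.2  0. ] scaled [-0.0037 -0.0014  0.0022] w 0.0427 0.0
```

Run:
```python
from h import *
c=cam("wrist"); d=cam("side")
cv2.imwrite("pics/w2.png",np.hstack([cv2.resize(c["bgr"][180:480,120:520],(480,360)),cv2.resize(d["bgr"][180:270,215:295],(320,360),interpolation=2)]))
```

```text
(no output)
```

View pics/w2.png

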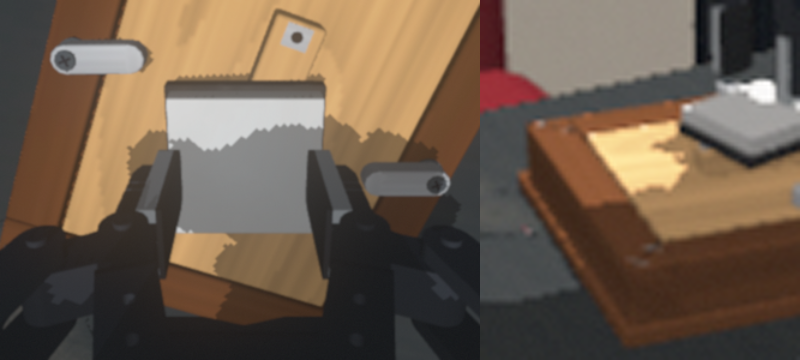

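The view shows the fingers inside the block's width, with no grip force, so they may be standing above the block. I'll check this numerically.

Run:
```python
from h import *
c=cam("wrist"); t=cam("top"); o=telemetry.get_obs(); M=R.from_quat(o["tool_rot"]).as_matrix()
for nm,p in (("tcp",[0,0,0]),("L",[0,-.0213,0]),("Rr",[0,.0213,0]),("Lback10",[0,-.0213,-.01]),("Lback30",[0,-.0213,-.03]),("L x11 back10",[.011,-.0213,-.01]),("R x11 back10",[.011,.0213,-.01])):
    print(nm,proj(c,o["eef_pos"]+M@p).round(0))
B=np.array([581.3,135.5])/1000; e=M[:2,0];g=M[:2,1]
for z in (.054,.069,.08): print("blk",z,[proj(c,[*(B+a*.03*e+b*.03*g),z]).round(0)[0].tolist() for a,b in ((1,-1),(1,1),(-1,1),(-1,-1))])
print(c["pose"][:3,3],o["eef_pos"],o["grip_width"],o["joint_pos"].round(3))
```

```text
tcp [[324. 283.]]
L [[282. 283.]]
Rr [[367. 283.]]
Lback10 [[280. 292.]]
Lback30 [[275. 312.]]
L x11 back10 [[279. 270.]]
R x11 back10 [[370. 270.]]
blk 0.054 [[258.0, 245.0], [390.0, 245.0], [383.0, 358.0], [264.0, 358.0]]
blk 0.069 [[252.0, 256.0], [396.0, 256.0], [388.0, 377.0], [260.0, 377.0]]
blk 0.08 [[247.0, 266.0], [401.0, 266.0], [392.0, 393.0], [256.0, 393.0]]
[0.64467552 0.19291472 0.22169464] [0.58584582 0.13916395 0.04227468] 0.04248064408417931 [0.233 0.542 0.044 1.073 0.    2.643]
```

Run:
```python
from h import *
s=cam("side"); o=telemetry.get_obs(); M=R.from_quat(o["tool_rot"]).as_matrix()
for b in (0,-.01,-.02,-.03,-.04):
    print(b,[proj(s,o["eef_pos"]+M@[x,y,b]).round(1)[0].tolist() for x in (-.011,.011) for y in (-.0213,.0213)])
B=np.array([581.3,135.5])/1000; e=M[:2,0];g=M[:2,1]
print("blk",[proj(s,[*(B+a*.03*e+b*.03*g),.069]).round(0)[0].tolist() for a,b in ((1,-1),(1,1),(-1,1),(-1,-1))])
P=s["bgr"][140:240,240:330]; cv2.imwrite("pics/s3.png",cv2.resize(P,(540,600),interpolation=2))
t=cam("top");
```

```text
0 [[274.5, 216.0], [287.7, 222.6], [282.4, 213.2], [295.7, 219.6]]
-0.01 [[274.4, 211.7], [287.7, 218.2], [282.4, 208.9], [295.8, 215.3]]
-0.02 [[274.3, 207.3], [287.7, 213.8], [282.4, 204.5], [295.8, 210.9]]
-0.03 [[274.3, 202.9], [287.7, 209.3], [282.3, 200.2], [295.8, 206.4]]
-0.04 [[274.2, 198.5], [287.7, 204.8], [282.3, 195.8], [295.8, 202.0]]
blk [[284.0, 199.0], [303.0, 207.0], [281.0, 215.0], [262.0, 206.0]]
```

View pics/s3.png

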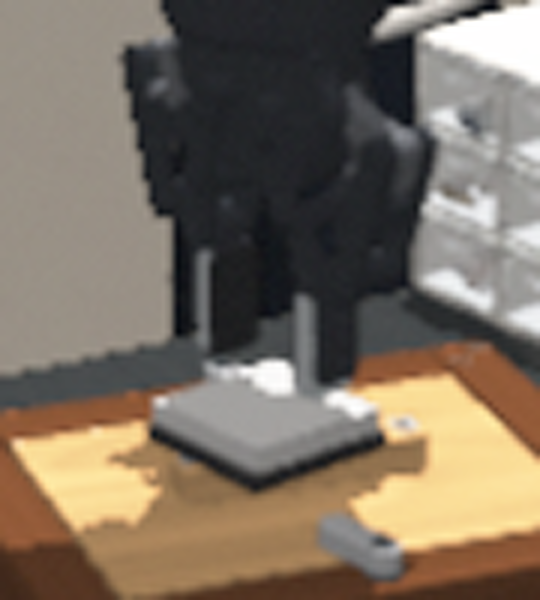

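The side view shows the fingertips at about (294,205), above the block. The real tips therefore stand about 35 mm short of the reported TCP. I'll open, go about 30 mm deeper, and watch the force.

```bash
python3 -m inch '[[[0,0,0],[0,0,0],-0.6],[[0,0,0],[0,0,0],-0.6],[[0,0,0],[0,0,0],-0.6],[[0,0,0],[0,0,0],-0.6],[[0,0,0],[0,0,0.03],-0.6],[[0,0,0],[0,0,0.03],-0.6],[[0,0,0],[0,0,0.02],-0.6],[[0,0,0],[0,0,0.015],-0.6],[[0,0,0],[0,0,0.005],-0.6],[[0,0,0],[0,0,0],-0.6]]'
python3 -m inch '[[[0,0,0],[0,0,0],-0.2],[[0,0,0],[0,0,0],-0.2],[[0,0,0],[0,0,0],-0.2],[[0,0,0],[0,0,0],0],[[0,0,0],[0,0,0],0]]'
python3 - <<'E'
from h import *
s=cam("side"); o=telemetry.get_obs(); M=R.from_quat(o["tool_rot"]).as_matrix()
print(o["eef_pos"],o["ft_force"],o["ft_torque"])
P=s["bgr"][140:240,240:330]; cv2.imwrite("pics/s4.png",cv2.resize(P,(540,600),interpolation=2))
E
```

```text
clock: 5.35
eef_pos: [0.5852, 0.139, 0.0113]
tool_rot: [0.934, 0.358, -0.001, -0.0]
ft_force: [0.2, 0.4, -0.4]
grip_width: 0.0685
grasp_force: 0.0
clock: 5.77
eef_pos: [0.5861, 0.1392, 0.0126]
tool_rot: [0.934, 0.358, 0.0, 0.0]
ft_force: [0.8, -1.0, 0.5]
grip_width: 0.0583
grasp_force: 66.0
[0.58614919 0.13918888 0.01255842] [ 0.65307687 -0.57311892  0.32669723] [-0.02904795 -0.08430555 -0.03605412]
```

```bash
python3 -m inch '[[[0,0,0],[0,0,-0.02],0.2],[[0,0,0],[0,0,-0.04],0.2],[[0,0,0],[0,0,-0.06],0.2],[[0,0,0],[0,0,-0.06],0.2],[[0,0,0.0122],[0,0,-0.06],0.2],[[0,0,0.0122],[0,0,0],0.2],[[0,0,0.0122],[0,0,0],0.2],[[0,0,0],[0,0,0],0.2]]'; python3 d.py .5444 -.1376 .085
```

```text
clock: 6.48
eef_pos: [0.5857, 0.1391, 0.0848]
tool_rot: [0.969, 0.247, 0.0, -0.0]
ft_force: [-0.4, 0.5, -2.8]
grip_width: 0.0584
grasp_force: 65.7
t 6.4833 pos [0.5857 0.1391 0.0848] yaw 28.66 F [-0.4  0.5 -2.8] scaled [-0.5633  0.7433 -0.0008] w 0.0584 65.67510724067688
```

Block held. Carrying it over and checking before setting it down.

```bash
python3 -m inch '[[[0,0,0],[-0.03,0.04,0],0.2],[[0,0,0],[-0.06,0.08,0],0.2],[[0,0,0],[-0.07,0.092,0],0.2],[[0,0,0],[-0.07,0.092,0],0.2],[[0,0,0],[-0.07,0.092,0],0.2],[[0,0,0],[-0.07,0.092,0],0.2],[[0,0,0],[-0.07,0.092,0],0.2],[[0,0,0],[-0.06,0.08,0],0.2],[[0,0,0],[-0.04,0.05,0.06],0.2],[[0,0,0],[-0.0233,0.0333,0.06],0.2]]'
python3 -m inch '[[[0,0,0],[0,0,0.07],0.2],[[0,0,0],[0,0,0.07],0.2],[[0,0,0],[0,0,0.05],0.2],[[0,0,0],[0,0,0.05],0.2],[[0,0,0],[0,0,0.025],0.2],[[0,0,0],[0,0,0],0.2],[[0,0,0],[0,0,0],0.2]]'; python3 d.py .5444 -.1376 -.0414
```

```text
clock: 7.32
eef_pos: [0.5447, -0.1413, 0.049]
tool_rot: [0.969, 0.247, 0.001, 0.001]
ft_force: [0.2, -0.1, -3.5]
grip_width: 0.0583
grasp_force: 65.7
clock: 7.9
eef_pos: [0.5443, -0.1379, -0.0314]
tool_rot: [0.969, 0.248, -0.001, -0.0]
ft_force: [-0.2, 0.7, -2.7]
grip_width: 0.0585
grasp_force: 65.6
t 7.9 pos [ 0.5443 -0.1379 -0.0314] yaw 28.75 F [-0.2  0.7 -2.7] scaled [ 0.0008 -0.0006  0.0334] w 0.0585 65.594562292099
```

```bash
python3 -m inch '[[[0,0,0],[0,0,0.015],0.2],[[0,0,0],[0,0,0.01],0.2],[[0,0,0],[0,0,0.006],0.2],[[0,0,0],[0,0,0],0.2]]'; python3 -m inch '[[[0,0,0],[0,0,0.002],0.2],[[0,0,0],[0,0,0.002],0.2],[[0,0,0],[0,0,0],0.2]]'
```

```text
clock: 8.23
eef_pos: [0.545, -0.1376, -0.0404]
tool_rot: [0.969, 0.248, 0.0, 0.0]
ft_force: [-0.4, -0.6, -2.5]
grip_width: 0.0586
grasp_force: 65.7
clock: 8.48
eef_pos: [0.5451, -0.1376, -0.0406]
tool_rot: [0.969, 0.248, 0.0, 0.0]
ft_force: [-2.4, 0.4, 4.7]
grip_width: 0.0586
grasp_force: 69.7
```

```bash
python3 -m inch '[[[0,0,0],[0,0,0],-0.2],[[0,0,0],[0,0,0],-0.6],[[0,0,0],[0,0,0],-0.6],[[0,0,0],[0,0,0],-0.6],[[0,0,0],[0,0,-0.04],-0.6],[[0,0,0],[0,0,-0.1],-0.6],[[0,0,0],[0,0,-0.13],-0.6],[[0,0,0],[0,0,-0.13],-0.6],[[0,0,-0.018],[0,0,-0.05],-0.6],[[0,0,-0.018],[0,0,-0.05],-0.6]]'
python3 -m inch '[[[0,0,-0.018],[0,0,0],0.435],[[0,0,-0.018],[0,0,0],0.435],[[0,0,-0.018],[0,0,0],0.435],[[0,0,-0.018],[0,0,0],0.435],[[0,0,-0.018],[0,0,0],0.435],[[0,0,-0.018],[0,0,0],0.435],[[0,0,-0.018],[0,0,0],0.435],[[0,0,-0.018],[0,0,0],0.435],[[0,0,-0.018],[0,0,0],0.435],[[0,0,-0.018],[0,0,0],0.435]]'
python3 -m inch '[[[0,0,-0.018],[0,0,0],0.435],[[0,0,-0.018],[0,0,0],0.435],[[0,0,-0.018],[0,0,0],0.435],[[0,0,-0.0175],[0,0,0],0.435],[[0,0,0],[0,0,0],0.435]]'; python3 d.py .5761 .1959 .06
python3 - <<'E'
from h import *
c=cam("top");b=c["bgr"];H,S,V=cv2.split(cv2.cvtColor(b,cv2.COLOR_BGR2HSV))
sub=np.zeros(H.shape,bool); sub[185:355,135:300]=1
for n,z in (("board",.04),):
  print(rect(c,sub&(H>12)&(H<30)&(S>60)&(V>150),z)[0])
E
```

```text
clock: 9.32
eef_pos: [0.5466, -0.138, 0.1113]
tool_rot: [0.934, 0.358, 0.002, 0.001]
ft_force: [0.0, 1.0, -0.3]
grip_width: 0.0685
grasp_force: 0.0
clock: 10.15
eef_pos: [0.545, -0.1376, 0.1081]
tool_rot: [0.596, 0.803, 0.0, 0.0]
ft_force: [1.1, -0.1, -0.2]
grip_width: 0.0239
grasp_force: 0.0
clock: 10.57
eef_pos: [0.5449, -0.1376, 0.1082]
tool_rot: [0.404, 0.915, -0.0, 0.0]
ft_force: [0.2, 0.7, -0.3]
grip_width: 0.0241
grasp_force: 0.0
t 10.5667 pos [ 0.5449 -0.1376  0.1082] yaw 132.33 F [ 0.2  0.7 -0.3] scaled [0.7521 0.8254 0.1605] w 0.0241 0.0
((592.4053344726562, 137.07626342773438), (170.36007690429688, 131.04197692871094), 21.922447204589844)
```

```bash
python3 -m inch '[[[0,0,0],[0.055,0.06,0],0.435],[[0,0,0],[0.085,0.095,0],0.435],[[0,0,0],[0.09,0.1,0],0.435],[[0,0,0],[0.09,0.1,0],0.435],[[0,0,0],[0.09,0.1,0],0.435],[[0,0,0],[0.09,0.1,0],0.435],[[0,0,0],[0.09,0.1,0],0.435],[[0,0,0],[0.085,0.09,0.05],0.435],[[0,0,0],[0.05,0.055,0.05],0.435],[[0,0,0],[0.0271,0.0254,0.05],0.435]]'
python3 -m inch '[[[0,0,0],[0,0,0.04],0.435],[[0,0,0],[0,0,0.02],0.435],[[0,0,0],[0,0,0],0.435]]'; python3 d.py .5761 .1959 .02
python3 - <<'E'
from h import *
c=cam("wrist"); s=cam("side")
cv2.imwrite("pics/w5.png",np.hstack([cv2.resize(c["bgr"][180:480,120:520],(480,360)),cv2.resize(s["bgr"][170:260,220:300],(320,360),interpolation=2)]))
E
```

```text
clock: 11.45
eef_pos: [0.5771, 0.2, 0.063]
tool_rot: [0.404, 0.915, 0.001, 0.001]
ft_force: [-0.3, -0.6, -0.5]
grip_width: 0.0241
grasp_force: 0.0
clock: 11.7
eef_pos: [0.5751, 0.1955, 0.0433]
tool_rot: [0.406, 0.914, -0.001, -0.001]
ft_force: [-0.4, -0.1, -0.4]
grip_width: 0.0247
grasp_force: 0.0
t 11.7 pos [0.5751 0.1955 0.0433] yaw 132.15 F [-0.4 -0.1 -0.4] scaled [-0.0015  0.0036  0.0777] w 0.0247 0.0
```

View pics/w5.png

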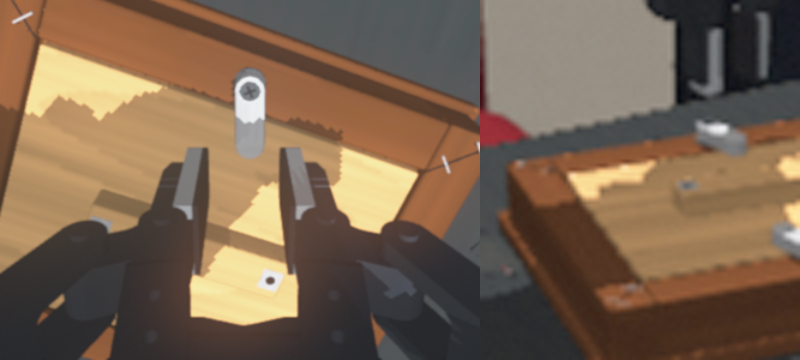

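The fingers straddle the left button (at (250,110) in the wrist crop), with their tips well above the frame. Lowering in guarded steps.

```bash
python3 -m inch '[[[0,0,0],[0,0.003,0.035],0.435],[[0,0,0],[0,0.003,0.025],0.435],[[0,0,0],[0,0,0.015],0.435],[[0,0,0],[0,0,0],0.435]]'; python3 -m inch '[[[0,0,0],[0,0,0.008],0.435],[[0,0,0],[0,0,0.005],0.435],[[0,0,0],[0,0,0],0.435]]'; python3 -m inch '[[[0,0,0],[0,0,0.006],0.435],[[0,0,0],[0,0,0],0.435]]';python3 -m inch '[[[0,0,0],[0,0,0.006],0.435],[[0,0,0],[0,0,0],0.435]]'
python3 - <<'E'
from h import *
o=telemetry.get_obs(); M=R.from_quat(o["tool_rot"]).as_matrix(); c=cam("side")
for b in (-.025,-.03,-.035,-.04): print(b,o["eef_pos"][2]-b,[proj(c,o["eef_pos"]+M@[x,y,b]).round(1)[0].tolist() for x in (-.011,) for y in (-.012,.012,-.026,.026)])
cv2.imwrite("pics/s6.png",cv2.resize(c["bgr"][170:230,250:330],(800,600),interpolation=2))
E
```

```text
clock: 12.13
eef_pos: [0.5769, 0.1963, 0.0213]
tool_rot: [0.405, 0.914, -0.001, -0.001]
ft_force: [0.5, -0.1, 0.8]
grip_width: 0.0239
grasp_force: 0.0
clock: 12.38
eef_pos: [0.5778, 0.197, 0.0187]
tool_rot: [0.405, 0.914, -0.0, -0.0]
ft_force: [1.1, -0.7, 0.1]
grip_width: 0.0241
grasp_force: 0.0
clock: 12.55
eef_pos: [0.5779, 0.1971, 0.017]
tool_rot: [0.405, 0.914, 0.0, 0.0]
ft_force: [0.5, -0.1, -0.2]
grip_width: 0.0242
grasp_force: 0.0
clock: 12.72
eef_pos: [0.5778, 0.1971, 0.0151]
tool_rot: [0.405, 0.914, -0.0, -0.0]
ft_force: [0.3, -0.1, -1.1]
grip_width: 0.0244
grasp_force: 0.0
-0.025 0.040117410531130854 [[281.1, 210.5], [289.4, 207.5], [276.1, 212.2], [294.2, 205.8]]
-0.03 0.04511741053113085 [[281.0, 208.3], [289.4, 205.4], [276.1, 210.1], [294.2, 203.7]]
-0.035 0.050117410531130856 [[281.0, 206.2], [289.4, 203.3], [276.0, 208.0], [294.2, 201.6]]
-0.04 0.05511741053113085 [[281.0, 204.1], [289.4, 201.2], [276.0, 205.8], [294.2, 199.5]]
```

```bash
for i in 1 ; do python3 -m inch '[[[0,0,0],[0,0,0.006],0.435],[[0,0,0],[0,0,0],0.435],[[0,0,0],[0,0,0],0.435]]';python3 -m inch '[[[0,0,0],[0,0,0.006],0.435],[[0,0,0],[0,0,0],0.435],[[0,0,0],[0,0,0],0.435]]'; python3 -m inch '[[[0,0,0],[0,0,0.005],0.435],[[0,0,0],[0,0,0],0.435],[[0,0,0],[0,0,0],0.435]]'; done | grep -A1 -E "eef|ft"
```

```text
eef_pos: [0.5778, 0.197, 0.0134]
tool_rot: [0.405, 0.914, -0.0, -0.0]
ft_force: [0.1, 0.4, 0.9]
grip_width: 0.0238
--
eef_pos: [0.5778, 0.197, 0.0115]
tool_rot: [0.405, 0.914, -0.0, -0.0]
ft_force: [-0.0, 0.3, 0.5]
grip_width: 0.024
--
eef_pos: [0.5778, 0.197, 0.0101]
tool_rot: [0.405, 0.914, -0.0, -0.0]
ft_force: [0.5, -0.2, -0.4]
grip_width: 0.0241
```

View pics/s6.png

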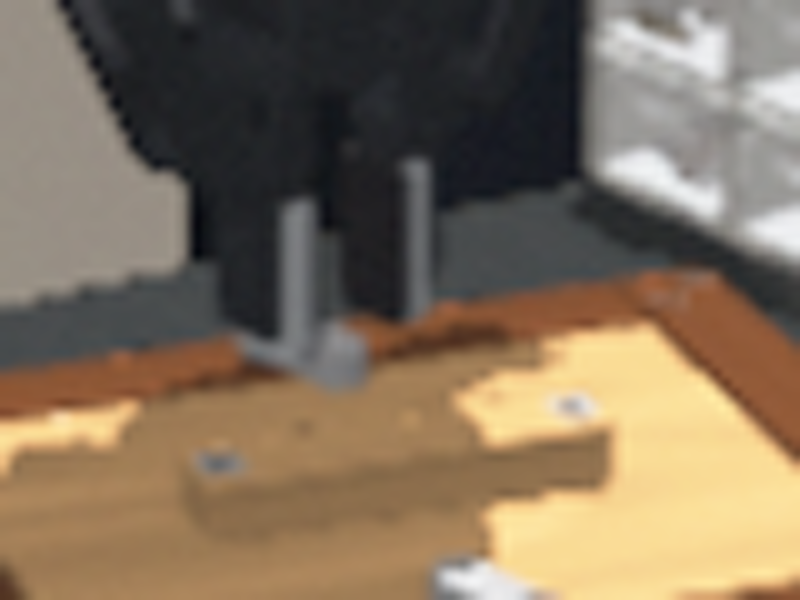

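Tips are at about z 0.052 for TCP 0.015, so about 0.047 now. Next: narrow the cage, go 2 mm lower, then sweep about the pivot.

```bash
python3 -m inch '[[[0,0,0],[0,0,0],0.6],[[0,0,0],[0,0,0],0.6],[[0,0,0],[0,0,0.005],0.6],[[0,0,0],[0,0,0],0.6]]'; python3 -m inch '[[[0,0,-0.01736],[0.0004,0.0074,0],0.6],[[0,0,-0.01736],[0.0004,0.0074,0],0.6],[[0,0,-0.01736],[0.0004,0.0074,0],0.6],[[0,0,-0.01736],[0.0004,0.0074,0],0.6]]'; python3 d.py .5627 .2107 .01
```

```text
clock: 13.85
eef_pos: [0.5778, 0.197, 0.0085]
tool_rot: [0.405, 0.914, -0.0, -0.0]
ft_force: [0.2, 0.4, -0.0]
grip_width: 0.0172
grasp_force: 0.0
clock: 14.18
eef_pos: [0.5826, 0.2041, 0.0085]
tool_rot: [0.195, 0.981, -0.0, -0.0]
ft_force: [-1.0, -0.8, -0.3]
grip_width: 0.0172
grasp_force: 0.3
t 14.1833 pos [0.5826 0.2041 0.0085] yaw 157.53 F [-1.  -0.8 -0.3] scaled [ 0.0697 -0.0048 -0.005 ] w 0.0172 0.3462278201004665
```

```bash
python3 -m inch '[[[0,0,-0.01736],[0.0004,0.0074,0],0.6],[[0,0,-0.01736],[0.0004,0.0074,0],0.6],[[0,0,-0.01736],[0.0004,0.0074,0],0.6],[[0,0,-0.01736],[0.0004,0.0074,0],0.6],[[0,0,-0.01736],[0.0004,0.0074,0],0.6],[[0,0,-0.01736],[0.0004,0.0074,0],0.6],[[0,0,-0.01736],[0.0004,0.0074,0],0.6],[[0,0,-0.01736],[0.0004,0.0074,0],0.6],[[0,0,0],[0,0,0],0.6]]'; python3 d.py .5627 .2107 .01; python3 -m inch '[[[0,0,0],[0,0,0],0.45],[[0,0,0],[0,0,0],0.45],[[0,0,0],[0,0,-0.06],0.45],[[0,0,0],[0,0,-0.1],0.45],[[0,0,0],[0,0,-0.1],0.45],[[0,0,0],[0,0,0],0.45]]'; python3 d.py .6085 .0791 .02
python3 - <<'E'
from h import *
c=cam("wrist"); b=c["bgr"]; H,S,V=cv2.split(cv2.cvtColor(b,cv2.COLOR_BGR2HSV))
print(proj(c,[.5627,.2107,.0505]),proj(c,[.5627+.024*np.cos(.384),.2107+.024*np.sin(.384),.0505]))
cv2.imwrite("pics/w7.png",b)
n,l,s,ce=cv2.connectedComponentsWithStats(((S<60)&(V>130)).astype(np.uint8))
for i in range(1,n):
    if s[i,4]>80: 
        P=ray(c,ce[i],.0505)[0]
        if np.hypot(P[0]-.59,P[1]-.137)<.13: print(s[i],P,rect(c,l==i,.0505)[0])
E
```

```text
clock: 14.93
eef_pos: [0.5821, 0.2216, 0.0085]
tool_rot: [-0.236, 0.972, -0.0, -0.0]
ft_force: [-0.0, 0.1, -0.1]
grip_width: 0.0168
grasp_force: 0.0
t 14.9333 pos [0.5821 0.2216 0.0085] yaw -152.66 F [-0.   0.1 -0.1] scaled [ 0.0742 -0.0027 -0.0049] w 0.0168 0.0
clock: 15.43
eef_pos: [0.5867, 0.223, 0.0938]
tool_rot: [-0.234, 0.972, 0.001, 0.006]
ft_force: [1.5, 1.1, 2.0]
grip_width: 0.0235
grasp_force: 0.0
t 15.4333 pos [0.5867 0.223  0.0938] yaw -152.89 F [1.5 1.1 2. ] scaled [ 0.1569 -0.4599  0.2446] w 0.0235 0.0
[[322.09254453 214.66733138]] [[318.59974551 252.84321271]]
[174 125  19  19 265] [0.55685743 0.12183043 0.0505    ] ((556.9689331054688, 121.85560607910156), (9.307989120483398, 9.894512176513672), 20.843647003173828)
[  39  169   60   32 1132] [0.61267718 0.07418217 0.0505    ] ((613.8285522460938, 73.10083770751953), (12.422567367553711, 35.86222839355469), 41.8408203125)
[311 205  21  58 866] [0.57540828 0.21663845 0.0505    ] ((573.5536499023438, 215.98431396484375), (35.849708557128906, 11.80497932434082), 23.371360778808594)
[178 260  18  16 235] [0.63080076 0.15155601 0.0505    ] ((630.7297973632812, 151.59796142578125), (9.64082145690918, 10.471109390258789), 20.985340118408203)
[273 304  15  21 180] [0.63254934 0.21597855 0.0505    ] ((633.7396240234375, 216.4343719482422), (16.544513702392578, 6.4708571434021), 11.332972526550293)
```

Left button is at 23.4° against the frame's 22°, so it lies along its rail. Now the right one.

```bash
python3 -m inch '[[[0,0,0.0174],[0,0,0],0.435],[[0,0,0.0174],[0,0,0],0.435],[[0,0,0.0174],[0,0,0],0.435],[[0,0,0.0174],[0,0,0],0.435],[[0,0,0.0174],[0,0,0],0.435],[[0,0,0.0174],[0,0,0],0.435],[[0,0,0.0174],[0,0,0],0.435],[[0,0,0.0174],[0,0,0],0.435],[[0,0,0.0174],[0,0,0],0.435],[[0,0,0.0174],[0,0,0],0.435]]' >/dev/null;  python3 -m inch '[[[0,0,0.0174],[0,0,0],0.435],[[0,0,0.0172],[0,0,0],0.435],[[0,0,0],[0,0,0],0.435]]'; python3 d.py .6085 .0791 .02
```

```text
clock: 16.57
eef_pos: [0.5817, 0.2212, 0.0856]
tool_rot: [0.407, 0.913, -0.001, -0.001]
ft_force: [-0.0, 0.0, 0.3]
grip_width: 0.0245
grasp_force: 0.0
t 16.5667 pos [0.5817 0.2212 0.0856] yaw 131.96 F [-0.   0.   0.3] scaled [-0.4119 -0.2499  0.2187] w 0.0245 0.0
```

```bash
python3 -m inch '[[[0,0,0],[-0.03,-0.02,0],0.435],[[0,0,0],[-0.07,-0.042,0],0.435],[[0,0,0],[-0.08,-0.048,0],0.435],[[0,0,0],[-0.08,-0.048,0],0.435],[[0,0,0],[-0.07,-0.042,0],0.435],[[0,0,0],[-0.05,-0.03,0.02],0.435],[[0,0,0],[-0.032,-0.02,0.06],0.435],[[0,0,0],[0,0,0.06],0.435],[[0,0,0],[0,0,0.03],0.435],[[0,0,0],[0,0,0],0.435]]'; python3 d.py .6085 .0791 .0085
```

```text
clock: 17.4
eef_pos: [0.6071, 0.0784, 0.0327]
tool_rot: [0.406, 0.914, -0.002, -0.003]
ft_force: [0.1, 1.6, -0.2]
grip_width: 0.0238
grasp_force: 0.0
t 17.4 pos [0.6071 0.0784 0.0327] yaw 132.14 F [ 0.1  1.6 -0.2] scaled [-0.0017  0.0055  0.0806] w 0.0238 0.0
```

```bash
python3 -m inch '[[[0,0,0],[0,0.002,0.03],0.435],[[0,0,0],[0,0.001,0.02],0.435],[[0,0,0],[0,0,0.012],0.435],[[0,0,0],[0,0,0],0.435],[[0,0,0],[0,0,0],0.6]]'; python3 d.py .6085 .0791 .0085
```

```text
clock: 17.82
eef_pos: [0.6103, 0.0805, 0.0172]
tool_rot: [0.405, 0.914, 0.0, 0.0]
ft_force: [0.4, -0.6, 0.0]
grip_width: 0.0173
grasp_force: 0.0
t 17.8167 pos [0.6103 0.0805 0.0172] yaw 132.17 F [ 0.4 -0.6  0. ] scaled [ 0.0006 -0.0078  0.0291] w 0.0173 0.0
```

```bash
python3 -m inch '[[[0,0,0],[0,-0.007,0],0.5],[[0,0,0],[0,0,0.012],0.5],[[0,0,0],[0,0,0.012],0.6],[[0,0,0],[0,0,0.005],0.6],[[0,0,0],[0,0,0],0.6]]'; python3 d.py .6219 .0643 .0085;  python3 -m inch '[[[0,0,-0.01736],[-0.0004,-0.0074,0],0.6],[[0,0,-0.01736],[-0.0004,-0.0074,0],0.6],[[0,0,-0.01736],[-0.0004,-0.0074,0],0.6],[[0,0,-0.01736],[-0.0004,-0.0074,0],0.6]]'; python3 d.py .6219 .0643 .0085
```

```text
clock: 18.23
eef_pos: [0.6082, 0.0786, 0.0078]
tool_rot: [0.406, 0.914, -0.0, -0.0]
ft_force: [-0.1, 0.1, -0.4]
grip_width: 0.0171
grasp_force: 0.0
t 18.2333 pos [0.6082 0.0786 0.0078] yaw 132.12 F [-0.1  0.1 -0.4] scaled [-0.066   0.0018 -0.0025] w 0.0171 0.0
clock: 18.57
eef_pos: [0.6039, 0.0717, 0.0084]
tool_rot: [0.196, 0.981, 0.0, 0.0]
ft_force: [2.1, 0.1, 0.1]
grip_width: 0.0172
grasp_force: 0.3
t 18.5667 pos [0.6039 0.0717 0.0084] yaw 157.44 F [2.1 0.1 0.1] scaled [-0.0648  0.0002 -0.0002] w 0.0172 0.34932440787088126
```

```bash
python3 -m inch '[[[0,0,-0.01736],[-0.0004,-0.0072,0],0.6],[[0,0,-0.01736],[-0.0004,-0.0072,0],0.6],[[0,0,-0.01736],[-0.0004,-0.0072,0],0.6],[[0,0,-0.01736],[-0.0004,-0.0072,0],0.6],[[0,0,-0.01736],[-0.0004,-0.0072,0],0.6],[[0,0,-0.01736],[-0.0004,-0.0072,0],0.6],[[0,0,-0.01736],[-0.0004,-0.0072,0],0.6],[[0,0,-0.01736],[-0.0004,-0.0072,0],0.6],[[0,0,0],[0,0,0],0.6]]'; python3 -m inch '[[[0,0,0],[0,0,0],0.45],[[0,0,0],[0,0,0],0.45],[[0,0,0],[0,0,-0.06],0.45],[[0,0,0],[0,0,-0.1],0.45],[[0,0,0],[0,0,-0.1],0.1],[[0,0,0.014],[0,0,0],0.1],[[0,0,0],[0,0,0],0.1]]'; python3 d.py .5923 .1375 .04
python3 - <<'E'
from h import *
c=cam("wrist"); b=c["bgr"]; H,S,V=cv2.split(cv2.cvtColor(b,cv2.COLOR_BGR2HSV))
cv2.imwrite("pics/w8.png",b)
n,l,s,ce=cv2.connectedComponentsWithStats(((S<60)&(V>130)).astype(np.uint8))
for i in range(1,n):
    if s[i,4]>80: 
        P=ray(c,ce[i],.0505)[0]
        if np.hypot(P[0]-.59,P[1]-.137)<.13: print(s[i],P,rect(c,l==i,.0505)[0])
E
```

```text
clock: 19.32
eef_pos: [0.6045, 0.0546, 0.0085]
tool_rot: [-0.235, 0.972, 0.0, 0.0]
ft_force: [0.2, -0.8, 0.3]
grip_width: 0.0169
grasp_force: 0.0
clock: 19.9
eef_pos: [0.6062, 0.055, 0.0891]
tool_rot: [-0.19, 0.982, -0.0, 0.003]
ft_force: [-0.4, 0.1, 0.2]
grip_width: 0.0386
grasp_force: 0.0
t 19.9 pos [0.6062 0.055  0.0891] yaw -158.08 F [-0.4  0.1  0.2] scaled [-0.0586  0.2726  0.1635] w 0.0386 0.0
[516  64  12  13  84] [0.47106499 0.11078563 0.0505    ] ((471.0620422363281, 110.77711486816406), (5.7136993408203125, 5.573538780212402), 31.456951141357422)
[456 221  20  16 269] [0.5564145  0.12497397 0.0505    ] ((556.3956909179688, 124.99357604980469), (9.092455863952637, 10.727974891662598), 21.93935203552246)
[317 242  21  56 959] [0.60930771 0.05933298 0.0505    ] ((610.871826171875, 59.79584503173828), (35.857398986816406, 12.26074504852295), 22.58578109741211)
[569 279  27  53 878] [0.57424764 0.21623474 0.0505    ] ((573.6167602539062, 216.02706909179688), (36.22227478027344, 12.434270858764648), 24.12260627746582)
[377 306  25  42 507] [0.63160362 0.11102442 0.0505    ] ((632.0066528320312, 111.40291595458984), (33.49586486816406, 7.893263339996338), 40.84677505493164)
[443 341  18  13 196] [0.63052547 0.154799   0.0505    ] ((630.5460205078125, 154.8577423095703), (9.010736465454102, 10.706180572509766), 21.966367721557617)
[390 353  15  12 100] [0.65132113 0.12406172 0.0505    ] ((651.6809692382812, 125.79205322265625), (8.445539474487305, 9.047228813171387), 21.9670352935791)
```

View pics/w8.png

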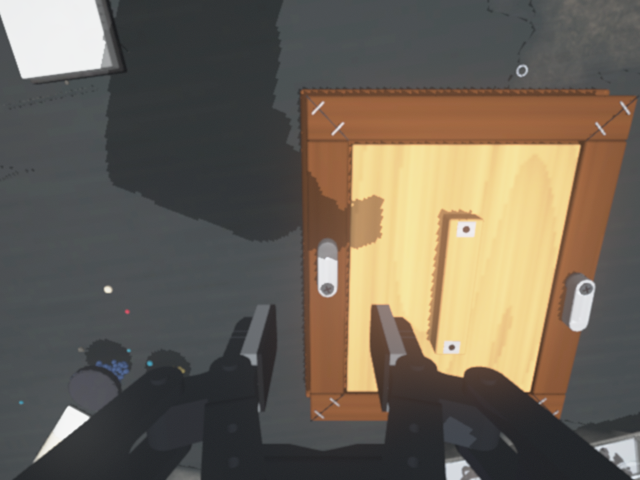

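Both buttons lie along their rails (bars at about (327,270) and (580,300)). The batten is bare, with its end plates at (466,229) and (452,347). Moving over the batten.

```bash
python3 -m inch '[[[0,0,0],[-0.01,0.05,0],0.1],[[0,0,0],[-0.019,0.09,0],0.1],[[0,0,0],[-0.019,0.09,0],0.1],[[0,0,0],[-0.01,0.042,0.03],0.1],[[0,0,0],[0,0,0.07],0.1],[[0,0,0],[0,0,0.06],0.1],[[0,0,0],[0,0,0.02],0.1],[[0,0,0],[0,0,0],0.1]]'; python3 d.py .5925 .1378 .0075
```

```text
clock: 20.62
eef_pos: [0.5867, 0.1361, 0.0287]
tool_rot: [-0.192, 0.981, -0.0, -0.004]
ft_force: [0.2, 0.3, -0.6]
grip_width: 0.0379
grasp_force: 0.0
t 20.6167 pos [0.5867 0.1361 0.0287] yaw -157.89 F [ 0.2  0.3 -0.6] scaled [-0.0205 -0.0021  0.0706] w 0.0379 0.0
```

```bash
python3 -m inch '[[[0,0,0],[-0.01,0,0.02],0.1],[[0,0,0],[0,0,0.02],0.1],[[0,0,0],[0,0,0.012],0.1],[[0,0,0],[0,0,0],0.1]]'; python3 d.py .5925 .1378 .0075
```

```text
clock: 20.95
eef_pos: [0.5923, 0.1377, 0.0162]
tool_rot: [-0.191, 0.982, -0.0, -0.0]
ft_force: [-0.4, 0.5, -0.8]
grip_width: 0.0385
grasp_force: 0.0
t 20.95 pos [0.5923 0.1377 0.0162] yaw -157.94 F [-0.4  0.5 -0.8] scaled [-0.0008  0.      0.0291] w 0.0385 0.0
```

```bash
python3 -m inch '[[[0,0,0],[0,0,0.014],0.1],[[0,0,0],[0,0,0.01],0.1],[[0,0,0],[0,0,0.003],0.1],[[0,0,0],[0,0,0],0.1]]'; python3 -m inch '[[[0,0,0],[0,0,0],0.4],[[0,0,0],[0,0,0],0.6],[[0,0,0],[0,0,0],0.6],[[0,0,0],[0,0,0],0.7],[[0,0,0],[0,0,0],0.7]]'
```

```text
clock: 21.28
eef_pos: [0.5923, 0.138, 0.0085]
tool_rot: [-0.192, 0.981, -0.0, -0.0]
ft_force: [-1.4, 0.1, 0.8]
grip_width: 0.0381
grasp_force: 0.0
clock: 21.7
eef_pos: [0.5928, 0.1381, 0.0092]
tool_rot: [-0.192, 0.981, -0.0, 0.0]
ft_force: [-0.7, -0.6, 2.5]
grip_width: 0.018
grasp_force: 59.0
```

```bash
python3 -m inch '[[[0,0,0],[0,0,-0.01],0.7],[[0,0,0],[0,0,-0.015],0.7],[[0,0,0],[0,0,-0.02],0.7],[[0,0,0],[0,0,-0.03],0.7],[[0,0,0],[0,0,-0.04],0.7],[[0,0,0],[0,0,-0.06],0.7],[[0,0,0],[0,0,-0.06],0.7],[[0,0,0],[0,0,-0.03],0.7],[[0,0,-0.0184],[0,0,0],0.7],[[0,0,0],[0,0,0],0.7]]'; python3 d.py .68 -.13 .09
python3 - <<'E'
from h import *
s=cam("side"); cv2.imwrite("pics/s9.png",cv2.resize(s["bgr"][120:300,200:420],(733,600)))
E
```

```text
clock: 22.53
eef_pos: [0.5933, 0.1383, 0.0896]
tool_rot: [-0.249, 0.969, -0.0, 0.001]
ft_force: [-0.9, -0.0, -2.6]
grip_width: 0.0184
grasp_force: 58.8
t 22.5333 pos [0.5933 0.1383 0.0896] yaw -151.18 F [-0.9 -0.  -2.6] scaled [ 0.1779 -0.9227 -0.001 ] w 0.0184 58.75818908214569
```

View pics/s9.png

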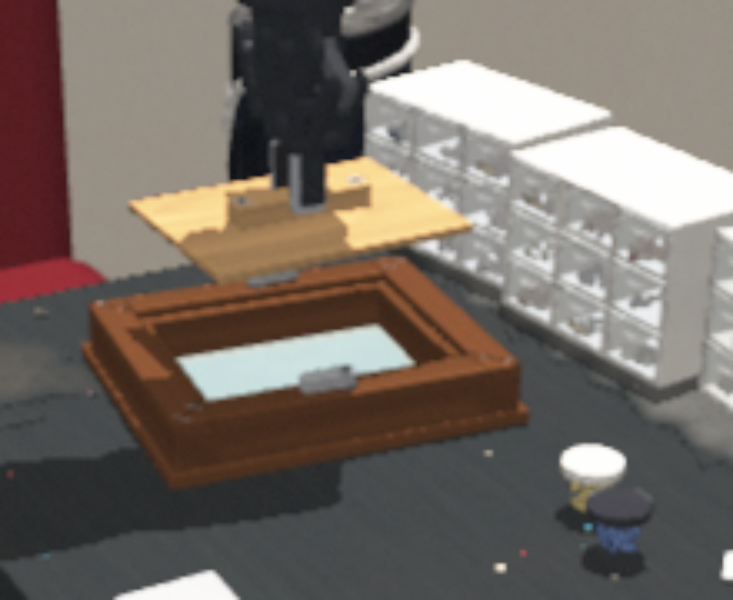

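Board lifted level, with the frame open and both buttons aside. Checking the clearance to the pots and block before placing.

```bash
python3 - <<'E'
from h import *
c=cam("top"); b=c["bgr"]; H,S,V=cv2.split(cv2.cvtColor(b,cv2.COLOR_BGR2HSV))
e=np.array([np.cos(.5),np.sin(.5)]); g=np.array([-e[1],e[0]])
def show(n,p): d=p[:2]-np.array([.68,-.13]); print(n,p[:2].round(4),"board axes",(d@e).round(4),(d@g).round(4))
sub=np.zeros(H.shape,bool); sub[160:200,280:308]=1
k,_=rect(c,sub&(V>150)&(S<60),.033); print(k); show("potA",np.array(k[0])/1000)
sub[:]=0; sub[160:195,306:335]=1
k,_=rect(c,sub&(V<38),.033); print(k); show("potB",np.array(k[0])/1000); show("potB px", ray(c,(319,174.5),.033)[0])
sub[:]=0; sub[220:330,300:420]=1
k,_=rect(c,sub&(V>130)&(S<60),.015); print(k); show("block",np.array(k[0])/1000)
E
python3 d.py .68 -.13 .09
```

```text
((760.6580200195312, -13.126049041748047), (36.299644470214844, 35.68843460083008), 43.50765609741211)
potA [ 0.7607 -0.0131] board axes 0.1268 0.0639
((745.9738159179688, -63.60673141479492), (13.362143516540527, 3.959036350250244), 89.14987182617188)
potB [ 0.746  -0.0636] board axes 0.0897 0.0266
potB px [ 0.7669 -0.0629] board axes 0.1084 0.0172
((540.028076171875, -140.44491577148438), (57.948917388916016, 58.18566131591797), 28.674211502075195)
block [ 0.54   -0.1404] board axes -0.1278 0.0579
t 22.6333 pos [0.5922 0.138  0.0881] yaw -151.44 F [-0.3 -0.1 -2.1] scaled [ 0.1698 -0.9245 -0.0065] w 0.0179 58.753477334976196
```

Block is at (0.540,-0.140). At the nominal spot the black pot would be only about 5 mm from the board, so I'll shift the board 3.5 mm toward the block.

```bash
python3 -m inch '[[[0,0,0],[0.01,-0.04,0],0.7],[[0,0,0],[0.018,-0.09,0],0.7],[[0,0,0],[0.022,-0.11,0],0.7],[[0,0,0],[0.022,-0.11,0],0.7],[[0,0,0],[0.022,-0.11,0],0.7],[[0,0,0],[0.022,-0.11,0],0.7],[[0,0,0],[0.022,-0.11,0],0.7],[[0,0,0],[0.018,-0.1,0],0.7],[[0,0,0],[0.014,-0.09,0],0.7],[[0,0,0],[0.012,-0.055,0],0.7]]' >/dev/null; python3 -m inch '[[[0,0,0],[0,0,0.04],0.7],[[0,0,0],[0,0,0.07],0.7],[[0,0,0],[0,0,0.04],0.7],[[0,0,0],[0,0,0],0.7],[[0,0,0],[0,0,0],0.7]]'; python3 d.py .677 -.1317 -.0248
```

```text
clock: 23.88
eef_pos: [0.6764, -0.1321, 0.0414]
tool_rot: [-0.247, 0.969, 0.001, -0.002]
ft_force: [0.4, 0.2, -1.5]
grip_width: 0.0182
grasp_force: 59.0
t 23.8833 pos [ 0.6764 -0.1321  0.0414] yaw -151.39 F [ 0.4  0.2 -1.5] scaled [-0.0032 -0.0003  0.2206] w 0.0182 58.95929217338562
```

```bash
python3 -m inch '[[[0,0,0],[0,0,0.06],0.7],[[0,0,0],[0,0,0.06],0.7],[[0,0,0],[0,0,0.04],0.7],[[0,0,0],[0,0,0.03],0.7],[[0,0,0],[0,0,0.01],0.7],[[0,0,0],[0,0,0],0.7],[[0,0,0],[0,0,0],0.7]]'; python3 d.py .677 -.1317 -.0248;  python3 -m inch '[[[0,0,0],[0,0,0.006],0.7],[[0,0,0],[0,0,0.006],0.7],[[0,0,0],[0,0,0.003],0.7],[[0,0,0],[0,0,0],0.7],[[0,0,0],[0,0,0],0.7]]'
```

```text
clock: 24.47
eef_pos: [0.6785, -0.1317, -0.016]
tool_rot: [-0.248, 0.969, -0.0, 0.0]
ft_force: [0.0, 0.1, -3.0]
grip_width: 0.0183
grasp_force: 59.0
t 24.4667 pos [ 0.6785 -0.1317 -0.016 ] yaw -151.3 F [ 0.   0.1 -3. ] scaled [0.0045 0.0024 0.0292] w 0.0183 59.000124335289
clock: 24.88
eef_pos: [0.6779, -0.1316, -0.0212]
tool_rot: [-0.248, 0.969, -0.0, 0.0]
ft_force: [0.5, 0.5, -2.7]
grip_width: 0.0179
grasp_force: 59.0
```

```bash
python3 -m inch '[[[0,0,0],[0,0,0.005],0.7],[[0,0,0],[0,0,0.004],0.7],[[0,0,0],[0,0,0],0.7],[[0,0,0],[0,0,0],0.7]]';  python3 -m inch '[[[0,0,0],[0,0,0.003],0.7],[[0,0,0],[0,0,0.002],0.7],[[0,0,0],[0,0,0],0.7],[[0,0,0],[0,0,0],0.7]]'
```

```text
clock: 25.22
eef_pos: [0.6777, -0.1315, -0.0242]
tool_rot: [-0.248, 0.969, 0.0, -0.0]
ft_force: [-0.9, 0.3, -2.5]
grip_width: 0.0181
grasp_force: 59.0
clock: 25.55
eef_pos: [0.6781, -0.1316, -0.0247]
tool_rot: [-0.248, 0.969, -0.0, 0.0]
ft_force: [-2.2, -0.2, 2.9]
grip_width: 0.0178
grasp_force: 59.6
```

Contact made; releasing and retreating.

```bash
python3 -m inch '[[[0,0,0],[0,0,0],0.5],[[0,0,0],[0,0,0],0.1],[[0,0,0],[0,0,0],0.1],[[0,0,0],[0,0,0],0.1],[[0,0,0],[0,0,-0.02],0.1],[[0,0,0],[0,0,-0.06],0.1],[[0,0,0],[0,0,-0.1],0.1],[[0,0,0],[0,0,-0.12],0.1],[[0,0,0],[0,0,-0.12],0.1],[[0,0,0],[0,0,-0.1],0.1]]'
python3 -m inch '[[[0,0,0],[0.1,0,-0.08],0.1],[[0,0,0],[0.1,0,-0.05],0.1],[[0,0,0],[0.1,0,0],0.1],[[0,0,0],[0.1,0,0],0.1],[[0,0,0],[0.1,0,0],0.1],[[0,0,0],[0.1,0,0],0.1],[[0,0,0],[0.05,0,0],0.1],[[0,0,0],[0,0,0],0.1]]'
python3 - <<'E'
from h import *
c=cam("top"); cv2.imwrite("pics/t10.png",c["bgr"])
b=c["bgr"]; H,S,V=cv2.split(cv2.cvtColor(b,cv2.COLOR_BGR2HSV)); sub=np.zeros(H.shape,bool); sub[150:300,285:430]=1
print(rect(c,sub&(H>12)&(H<30)&(S>60)&(V>110),.006)[0])
cv2.imwrite("pics/t10c.png",cv2.resize(b[140:360,130:430],(800,587)))
E
```

```text
clock: 26.38
eef_pos: [0.6785, -0.1317, 0.1339]
tool_rot: [-0.248, 0.969, -0.001, 0.001]
ft_force: [0.6, -0.7, 0.3]
grip_width: 0.0384
grasp_force: 0.0
clock: 27.05
eef_pos: [0.5041, -0.2268, 0.1706]
tool_rot: [-0.246, 0.969, -0.0, -0.0]
ft_force: [0.0, -0.6, -0.6]
grip_width: 0.0385
grasp_force: 0.0
((677.5975952148438, -131.57737731933594), (172.17799377441406, 132.67575073242188), 28.6650390625)
```

View pics/t10c.png

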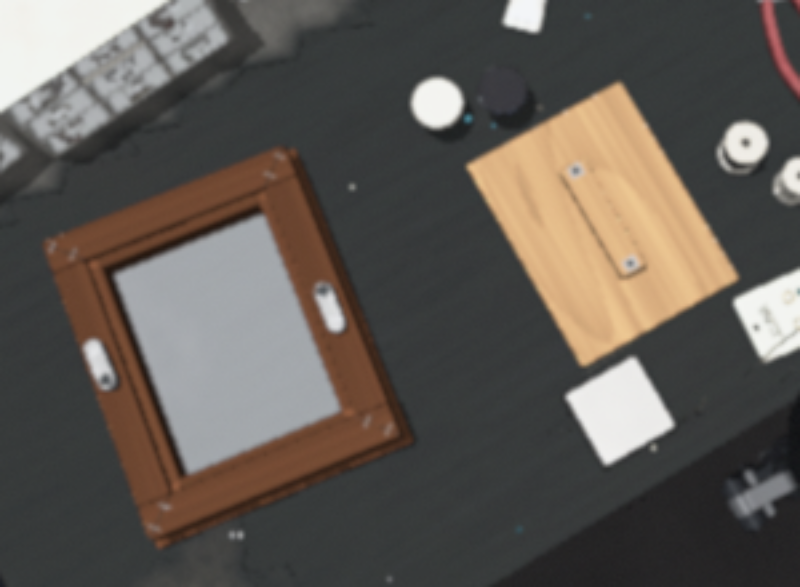

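The board lies flat at (605,225) in the crop, clear of the pots, block and card. The frame is open, both buttons lie along their rails, and the arm is clear. Handing in.

```bash
python3 -c "
from workcell import workorder; print(workorder.job_done())"
```

```text
the job is handed in; nothing more can be done
None
```

The job is handed in at about 27 s of the 72 s limit: the block is on the desk, both buttons are turned aside, and the backboard lies flat on the desk, batten up; nothing else looked disturbed in the last picture.

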